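# Post spent battery cells into the collection box

## Robot

A 6-joint arm with a two-finger parallel gripper is mounted at the origin on the work surface. World frame = base frame: x ahead of the robot, y to its left, z up, the work surface at z = 0. Lengths are in m, angles in rad, forces in N, time in s.
With the tool pointing down it reaches from about 0.375 to 0.925 m from the base axis. Payload 5.7 kg.
Tool frame: the origin (TCP) lies between the finger pads; the fingertips stand 8 mm ahead of it and the grasp point (between the pads) lies 11 mm behind it; y points along the fingers, z is the direction in which the jaws open and shut, and the axes are right-handed (so a half turn about y gives the same grasp; the last joint's range is limited). The gripper opens to 85 mm and grips with 20 to 120 N. Pads are 22 mm wide; open, the fingers measure 114 mm over their backs; the gripper's body (76 mm by 85 mm) begins 54 mm behind the grasp point. The pads swing forward as they close: fully open they stand 13 mm farther back than shut.
Start: joints at [1.065, 0.359, 1.51, -0, 1.272, -0.115], TCP at [0.229, 0.555, 0.204] pointing down, gripper open.
Joint ranges: [-2.97, 2.97], [-1.01, 2.36], [0.21, 2.38], [-0.96, 4.11], [0.2, 2.71], [-2.98, 2.98]. Speed limits (rad/s): [2.39, 2.39, 3.14, 3.14, 3.14, 3.14].

## Interface

Orientations are given as a rotation vector (axis times angle).
In Python, from workcell import env gives the robot as it stands.
- The arm moves only by the tool apply_moves, never from a script. Its argument "plan" is one flat list of numbers, 6 for each row, row after row: the shift along the world's x, y, z in mm, then the turn, a rotation vector about the world's x, y, z in rad. A call has 1 to 10 rows; each row shifts and turns the pose as measured when the row begins; what a row does not reach is not made up. A row lasts 1/8 s, in which the tool goes at most 62.5 mm and 10.7 degrees, less where a joint would pass 70% of its speed; a pose out of reach is approached as far as the arm can. A call with a gripper value outside its range is refused whole. "grip" is the opening, from 0 (shut) to 1 (fully open), set as the call begins (left out, the last holds). The fingers move at their own pace and stop on an object; "newtons" is the grip in N (left out, the last holds). Time passes only in rows, so rows that do not move let the fingers close. It gives the time, the measured TCP pose, the force and the opening at its end, in the units of the state.
- env.observe(): the state, without advancing time (a new reading comes with each control period).
- env.capture(name): name is "scene" or "side" or "wrist"; returns the picture (384x512x3 uint8, red, green, blue); there is no depth.
- env.calibration(name): a dict with "camera_matrix" (3x3 intrinsics, pixels), "rvec" (rotation vector, rad) and "tvec" (3), from world to camera coordinates, as OpenCV has them. Camera axes: x right, y down, z forward; pixel columns grow to the right and rows downward; lengths in m; the calibration is good to about 2 mm. A picture is of the moment at which its call begins: read the wrist's pose just before it. calibration takes no time and is no camera call; for the wrist camera it gives the pose at the moment of the call.
- env.job_done(): hands the job in, once; it reports no verdict.
The state is a dict: "t": time; "joint_positions": joint angles; "qvel": joint speeds; "effort": joint torques, N m; "eef_pos": TCP position; "orientation": TCP orientation; "force": force on the tool from outside, world axes, zero at the start; "ft_torque": the same for the moment, N m; "gripper_width": finger opening in m.
Only numpy, scipy, OpenCV 4.12 (cv2) and the standard library are available. Lean on these libraries where they do the work, as an engineer would, in place of code of your own. Each camera call takes 0.05 s, during which the arm holds its last target. There are 200 camera calls.

## Task

Take both spent flat cells out of the leaning rack and post each one edge-on through the slot in the lid of the clear collection box. When both are inside, slide the steel shutter fully shut over the slot, leaving the wrench, the can and the nut cup where they are.

Things in the scene. Friction and masses are not known exactly. Their poses are not given: they have to be found in the camera images.
- rack: Fixed aluminium rack, base 110 (x) x 180 (y) x 6 mm. Origin: centre of its underside. Two pockets at y = +42 and -42 mm lean 30 degrees from vertical towards -x: a cell is drawn out along (-0.5, 0, 0.866) in the rack's frame. Pocket: 14.5 mm across the cell's thickness, 53 mm along y, 34 mm deep, walls 5 mm, middle of its floor at x = 0, 30 mm up. 46 mm of each cell stands out.
- cell_a: Flat battery cell, grey plastic, black band near the top, two steel studs (3 mm high) on the top edge. Case 12 mm thick (its x), 50 mm wide (its y), 80 mm tall (its z, studs at the +z end), about 120 g. Origin: centre of the case. Starts loose in the rack's +y pocket, leaning with it, its x axis in the rack's xz plane pointing 30 degrees above level.
- cell_b: A second cell just like cell_a, in the rack's -y pocket.
- box: Collection box, fixed: clear walls 4 mm thick, closed grey lid 10 mm thick, 248 (x) x 168 (y) mm over the lid, lid top 150 mm above the bench, inside floor 5 mm up. Origin: centre of its underside. On the lid two steel guide rails, 6 mm high and 5 mm thick, run along x at y = +23.5 and -23.5 mm.
- slot (a point): Centre of the slot's mouth, level with the lid's top, at x = +20, y = 0, z = 150 mm in the box's frame; axes as the box. The slot is 62 mm long along x, 19 mm wide along y; its vertical walls go 32 mm down from the lid's top, so a cell must be upright and in line. A cell let go with its lower part in the slot falls through and topples over on a slope inside.
- shutter (a joint): Steel shutter plate, 74 (x) x 40 (y) x 4 mm, sliding on the lid between the rails along the box's x. Value in m: 0 fully shut (a stop; plate centred over the slot), up to 0.085 fully open (to the box's -x). It starts open, clear of the slot (0.068 to 0.085), stays where it is left and takes about 1.5 N to slide.
- tab (a point): Top centre of the shutter's upright black tab, 10 mm thick along the box's x, 36 mm along y, top 29 mm above the lid's top, rising 24 mm from the plate. It moves with the shutter; with the shutter shut it lies 26 mm to -x of the slot's centre.
- wrench: Bystander: steel wrench 170 mm long lying on the bench along its x. Origin near its middle, on its underside.
- cleaner: Bystander: standing can, 56 mm across and 160 mm tall. Origin: centre of its underside.
- nut_cup: Bystander: small open dark steel cup, 56 mm across and 45 mm tall. Origin: centre of its underside.
Mind the look-alikes: they are no part of the job. Leave any red, turquoise or yellow look-alike of the cell_b alone.

How it is judged:
By the outcome, as a careful person would: the job done as asked, in the order asked, and still so for the second after the job is handed in, with the robot touching nothing.
It also fails if it takes over 72 s, if anything falls off the work surface, if the arm or the gripper's body presses on something with over 40 N, if the wrist force passes 120 N, or if a joint passes its speed limit or range.

## Working session

There is one attempt and no reset: what is moved stays moved. The work goes in short steps, Python scripts to look and compute and a tool call to move; the robot and the scene stay as the last step left them, time stands still between calls to the robot, and variables do not carry over. Pictures are saved under pics/ and viewed, about 8 in all and at most 12, crops included, and the job is handed in when it is done.

Besides the shell and the picture viewer there is one more tool, called after "Emit:" in YAML: its name, and indented under it one key for each argument. apply_moves: Moves the arm, as the interface text tells. Its arguments: {"type":"object","properties":{"plan":{"type":"array","items":{"type":"number"}},"grip":{"type":"number"},"newtons":{"type":"number"}},"required":["plan"]}

```bash
mkdir -p pics; ls
python3 - <<'E'
from workcell import env
import cv2,numpy as np
print(env.observe())
ims=[]
for n in("scene","side"):
    im=env.capture(n);cv2.imwrite(f"pics/{n}0.png",im[:,:,::-1]);c=env.calibration(n)
    R=cv2.Rodrigues(np.array(c["rvec"]))[0];print(n,np.array(c["camera_matrix"]).round(1).tolist(),"pos",(-R.T@np.array(c["tvec"]).ravel()).round(3),R.round(3).tolist())
    cv2.imwrite(f"pics/{n}0b.png",cv2.resize(im[:,:,::-1],(800,600),interpolation=cv2.INTER_CUBIC))
E
```

```text
pics
{'t': 0.0, 'joint_positions': array([ 1.06489981e+00,  3.59537443e-01,  1.51143176e+00,  2.23863108e-05,
        1.27247009e+00, -1.15091692e-01]), 'qvel': array([-2.40551439e-06, -4.41295264e-04, -4.72505027e-05, -1.73341400e-03,
        2.29680047e-03,  8.75383266e-05]), 'effort': array([-2.09970844e-03, -5.27622271e+01, -2.78613675e+01, -4.77774811e-04,
        1.28884142e-02, -3.12911527e-05]), 'eef_pos': array([0.22820411, 0.55413211, 0.20323455]), 'orientation': array([-1.55072233,  0.30712443, -0.30620116]), 'force': array([0.99565103, 0.20371214, 1.00060052]), 'ft_torque': array([-0.00416648, -0.00214818, -0.02339419]), 'gripper_width': 0.08522394843057232}
scene [[420.5, 0.0, 253.6], [0.0, 420.5, 186.3], [0.0, 0.0, 1.0]] pos [1.157 0.327 0.745] [[-0.414, 0.91, -0.015], [0.633, 0.276, -0.724], [-0.654, -0.31, -0.69]]
side [[365.3, 0.0, 257.4], [0.0, 365.3, 196.5], [0.0, 0.0, 1.0]] pos [0.229 0.582 0.521] [[-0.832, -0.554, 0.013], [-0.293, 0.42, -0.859], [0.471, -0.719, -0.512]]
```

View pics/scene0b.png

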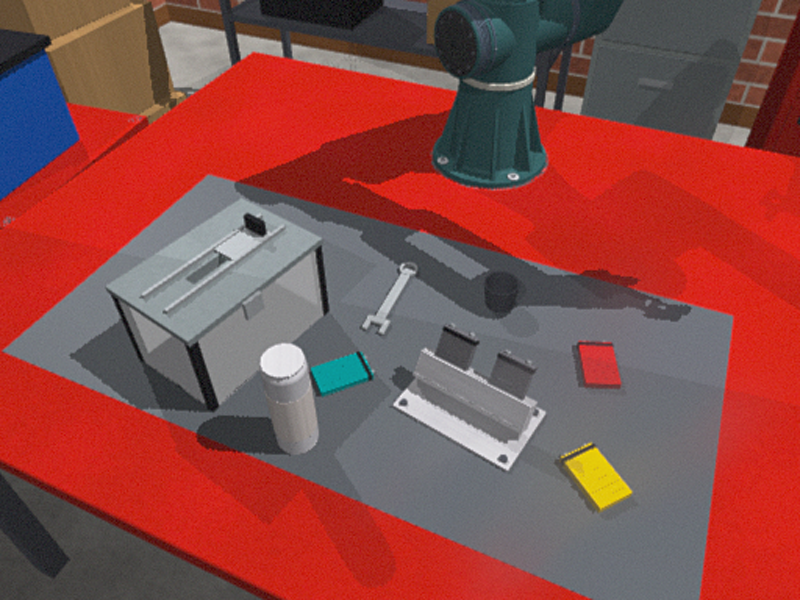

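View pics/side0b.png

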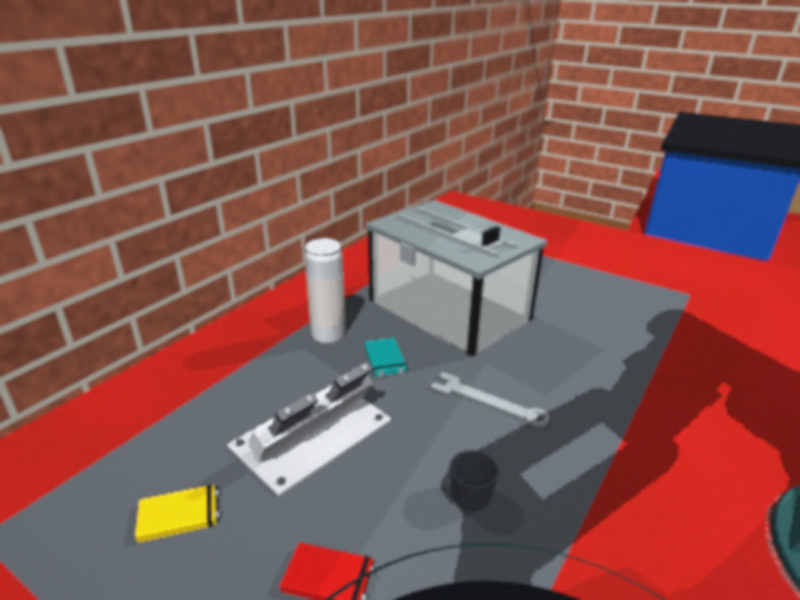

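```bash
cat > h.py <<'E'
import numpy as np,cv2
from workcell import env
def cam(n):
    c=env.calibration(n);R=cv2.Rodrigues(np.array(c["rvec"],float))[0];return np.array(c["camera_matrix"]),R,np.array(c["tvec"],float).ravel()
def cast(C,uv,z):
    K,R,t=C;uv=np.atleast_2d(np.array(uv,float));d=(R.T@np.linalg.inv(K)@np.c_[uv,np.ones(len(uv))].T).T
    o=-R.T@t;return o+d*((z-o[2])/d[:,2])[:,None]
def proj(C,P):
    K,R,t=C;q=(K@(R@np.atleast_2d(P).T+t[:,None])).T;return q[:,:2]/q[:,2:]
def sub(im,p,w=3):
    g=cv2.cvtColor(im,cv2.COLOR_BGR2GRAY);q=np.array(p,np.float32).reshape(-1,1,2).copy()
    return cv2.cornerSubPix(g,q,(w,w),(-1,-1),(3,40,.01)).reshape(-1,2)
def s8(p): return (np.array(p,float)+.5)*.64-.5
def fit(model,W):  # 2D rigid: W=R model + t
    m=np.array(model,float);W=np.array(W)[:,:2];a=m-m.mean(0);b=W-W.mean(0)
    th=np.arctan2((a[:,0]*b[:,1]-a[:,1]*b[:,0]).sum(),(a*b).sum());c,s=np.cos(th),np.sin(th);R=np.array([[c,-s],[s,c]])
    t=W.mean(0)-R@m.mean(0);return t,th,W-(m@R.T+t)
E
python3 - <<'E'
from h import *
np.set_printoptions(precision=4,suppress=True)
im={n:cv2.imread(f"pics/{n}0.png") for n in("scene","side")}
lid={"scene":[(107,290),(190,341),(323,240),(247,201)],"side":[(437,203),(369,228),(470,275),(545,240)]}
m=[(.124,-.084),(.124,.084),(-.124,.084),(-.124,-.084)]
for n in lid:
    C=cam(n);p0=s8(lid[n]);p=sub(im[n],p0);print(n,"shift",(p-p0).round(1).tolist())
    for q in(p0,p):
        W=cast(C,q,.15);t,th,r=fit(m,W);print(" lid",t,np.degrees(th),"res mm",(r*1000).round(1).tolist())
# rack base corners, z=.006: model corner names by lean; 
rk={"scene":[(393,404),(509,467),(546,411)],"side":[(391,418),(228,445),(280,492)]}
for n in rk:
    C=cam(n);p0=s8(rk[n]);p=sub(im[n],p0);W=cast(C,p0,.006);print(n,"rack",(p-p0).round(1).tolist(),W[:,:2].tolist())
    print([np.linalg.norm(W[i]-W[j]).round(4) for i,j in((0,1),(1,2),(0,2))])
print("tab top",cast(cam("scene"),s8([(255,217)]),.179),cast(cam("side"),s8([(490,230)]),.179))
C=cam("wrist");print("wrist cam",-C[1].T@C[2],C[1].tolist(),C[0].tolist())
E
```

```text
scene shift [[-1.5, -2.4], [-0.0, -0.0], [-1.0, -1.0], [2.5, 0.2]]
 lid [ 0.6398 -0.1861] -12.879276371729365 res mm [[2.7, 2.1], [-4.9, -3.3], [0.7, -4.1], [1.5, 5.3]]
 lid [ 0.6376 -0.1876] -13.916480401453168 res mm [[2.4, -2.6], [-3.8, 0.7], [-1.4, -8.2], [2.8, 10.1]]
side shift [[-1.8, -2.1], [0.8, 0.0], [1.5, 2.0], [1.3, -0.0]]
 lid [ 0.6316 -0.1797] -12.225896450884997 res mm [[-8.9, 1.2], [-12.5, 3.2], [13.7, 3.9], [7.7, -8.3]]
 lid [ 0.6319 -0.1819] -11.94969432842599 res mm [[3.1, -8.8], [-14.4, 3.6], [6.7, 12.8], [4.6, -7.6]]
scene rack [[-0.0, 0.3], [-1.1, 2.1], [-0.1, 0.7]] [[0.663929525524858, 0.08446094090221787], [0.6936799661720029, 0.2602104290161157], [0.5903401842961445, 0.28012809214766055]]
[np.float64(0.1782), np.float64(0.1052), np.float64(0.209)]
side rack [[-0.2, -0.0], [-1.0, -0.2], [-1.5, 1.7]] [[0.556188057417889, 0.10678722384938655], [0.6956675476118789, 0.26279684904721506], [0.5897541815528704, 0.28047494842795967]]
[np.float64(0.2093), np.float64(0.1074), np.float64(0.1769)]
tab top [[ 0.5617 -0.1753  0.179 ]] [[ 0.562  -0.1661  0.179 ]]
wrist cam [0.1532 0.5846 0.3727] [[0.38010136320558907, 0.9249444287441568, -0.0008703013259396819], [0.8775533268382147, -0.36032858265728107, 0.3163281066794038], [0.29227232548504123, -0.12100048039301455, -0.9486494460548773]] [[266.2389879135368, 0.0, 257.09253012670126], [0.0, 266.2389879135368, 192.19455900531392], [0.0, 0.0, 1.0]]
```

Run:
```python
from h import *
np.set_printoptions(precision=3,suppress=True)
o=env.observe();R=cv2.Rodrigues(np.array(o["orientation"]))[0];print(R)
C=cam("wrist");c=-C[1].T@C[2];print("cam in tool",R.T@(c-o["eef_pos"]),"view",R.T@C[1][2],"camx",R.T@C[1][0])
def Rz(a):return cv2.Rodrigues(np.array([0,0,np.radians(a)]))[0]
A=Rz(-10.3);
for name,y,z in(("rack",A@[.5,0,-.866],A@[.866,0,.5]),("box",np.array([0,0,-1.]),Rz(-12.9)@[0,1,0])):
  for s in(1,-1):
    T=np.c_[np.cross(y,s*z),y,s*z];print(name,s,"turn from now",cv2.Rodrigues(T@R.T)[0].ravel(),"cam off",T@R.T@(c-o["eef_pos"]))
```

```text
[[ 0.925 -0.001  0.381]
 [-0.381 -0.001  0.925]
 [-0.    -1.    -0.002]]
cam in tool [-0.081 -0.169 -0.001] view [0.316 0.949 0.001] camx [-0.001 -0.001  1.   ]
rack 1 turn from now [ 0.272 -0.498 -1.326] cam off [-0.069  0.095  0.146]
rack -1 turn from now [-0.523 -0.286  1.737] cam off [-0.097 -0.065  0.147]
box 1 turn from now [ 0.002 -0.001  0.166] cam off [-0.079  0.017  0.169]
box -1 turn from now [-0.001 -0.002 -2.976] cam off [ 0.079 -0.017  0.169]
```

Emit:
apply_moves:
  plan: [29,-35,2,0.027,-0.05,-0.133,29,-35,2,0.027,-0.05,-0.133,29,-35,2,0.027,-0.05,-0.133,29,-35,2,0.027,-0.05,-0.133,29,-35,2,0.027,-0.05,-0.133,29,-35,2,0.027,-0.05,-0.133,29,-35,2,0.027,-0.05,-0.133,29,-35,2,0.027,-0.05,-0.133,29,-35,2,0.027,-0.05,-0.133,29,-35,2,0.027,-0.05,-0.133]
  grip: 0.6
  newtons: 50

```text
t: 1.35
eef_pos: [0.5221, 0.1927, 0.2207]
orientation: [-0.727, 0.925, -1.607]
force: [0.4, -0.1, -0.3]
gripper_width: 0.0514
```

```bash
cat > look.py <<'E'
import sys;from h import *
n=sys.argv[1];cn=sys.argv[2]
o=env.observe();C=cam(cn);im=env.capture(cn)[:,:,::-1];cv2.imwrite(f"pics/{n}.png",im);np.savez(f"pics/{n}.npz",K=C[0],R=C[1],t=C[2])
cv2.imwrite(f"pics/{n}b.png",cv2.resize(im,(800,600),interpolation=cv2.INTER_CUBIC))
print(o["t"],o["eef_pos"].round(4),o["orientation"].round(4),o["joint_positions"].round(3),o["gripper_width"].round(4),o["force"].round(1))
E
python3 look.py w1 wrist
```

```text
Traceback (most recent call last):
  File "look.py", line 5, in <module>
    print(o["t"],o["eef_pos"].round(4),o["orientation"].round(4),o["joint_positions"].round(3),o["gripper_width"].round(4),o["force"].round(1))
                                                                                               ^^^^^^^^^^^^^^^^^^^^^^^^
AttributeError: 'float' object has no attribute 'round'
```

View pics/w1b.png

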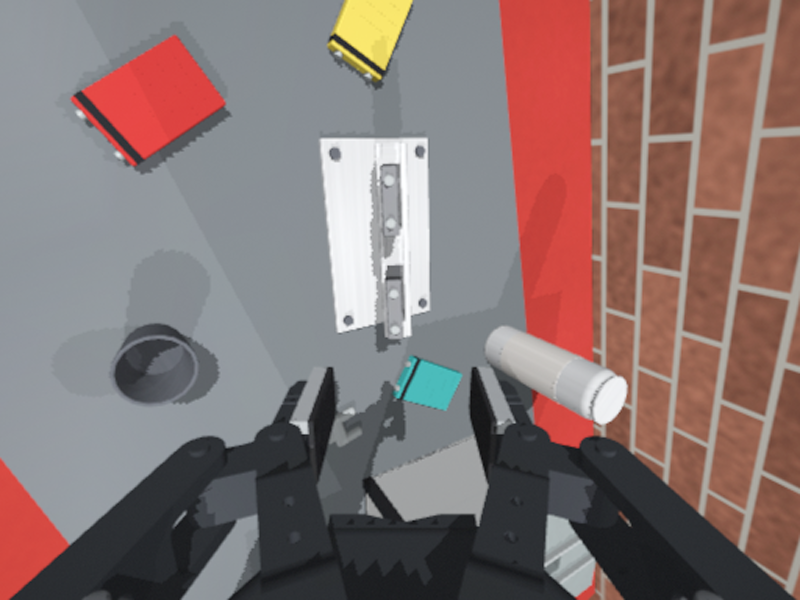

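```bash
sed -i 's/o\["gripper_width"\].round(4)/round(o["gripper_width"],4)/' look.py
python3 - <<'E'
from h import *
np.set_printoptions(precision=4,suppress=True)
d=np.load("pics/w1.npz");C=(d["K"],d["R"],d["t"]);im=cv2.imread("pics/w1.png")
p0=s8([(320,138),(427,136),(431,310),(338,332)]);p=sub(im,p0);print((p-p0).round(1).tolist())
m=[(-.055,.09),(.055,.09),(.055,-.09),(-.055,-.09)]
for q in(p0,p):
    t,th,r=fit(m,cast(C,q,.006));print(t,np.degrees(th),(r*1000).round(1).tolist())
P=np.array([[.6639,.0845],[.6937,.2602],[.5903,.2801],[.5562,.1068]])
t2,th2,r2=fit([(.055,-.09),(.055,.09),(-.055,.09),(-.055,-.09)],P);print("fixed cams",t2,np.degrees(th2),(r2*1000).round(1).tolist())
S=cast(C,s8([(389,181),(390,224),(394,294),(396,330)]),.1019);print("studs",S[:,:2],[np.linalg.norm(S[i]-S[j]).round(4) for i,j in((0,1),(2,3))])
for tt,h in((t,th),(t2,th2)):
    c,s=np.cos(h),np.sin(h);print("expected stud mids",[(tt+np.array([[c,-s],[s,c]])@[-.0415,y]).round(4).tolist() for y in(.042,-.042)])
print("meas mids",(S[0]+S[1])[:2]/2,(S[2]+S[3])[:2]/2, "wrist cam", -C[1].T@C[2])
o=env.observe();print(o["eef_pos"],o["joint_positions"])
R=cv2.Rodrigues(np.array(o["orientation"]))[0]
for a in(-9.5,-10.3,-11):
    A=cv2.Rodrigues(np.array([0,0,np.radians(a)]))[0];y=A@[.5,0,-.866];z=A@[.866,0,.5];T=np.c_[np.cross(y,z),y,z];print(a,"turn",cv2.Rodrigues(T@R.T)[0].ravel())
E
```

```text
[[-0.1, 0.0], [0.0, 1.0], [-1.9, -1.9], [-0.3, 0.2]]
[0.6276 0.1836] -10.484397568833531 [[0.2, -0.3], [-0.6, 0.2], [0.6, -0.8], [-0.2, 0.9]]
[0.6266 0.1845] -10.750902529864065 [[0.6, -1.3], [-0.2, -1.7], [-1.0, 3.4], [0.6, -0.4]]
fixed cams [0.626  0.1829] -10.626932395909218 [[0.4, 0.2], [-3.0, -1.0], [1.7, -1.4], [0.8, 2.2]]
studs [[0.596  0.2469]
 [0.5897 0.2177]
 [0.5806 0.1651]
 [0.5754 0.1356]] [np.float64(0.0299), np.float64(0.03)]
expected stud mids [[0.5937, 0.2335], [0.578, 0.151]]
expected stud mids [[0.593, 0.2318], [0.5775, 0.1493]]
meas mids [0.5928 0.2323] [0.578  0.1503] wrist cam [0.4557 0.2892 0.3672]
[0.524  0.1901 0.2207] [ 0.4511  0.1145  1.9646 -0.5166  0.6936  1.0226]
-9.5 turn [-0.0055  0.0135  0.0635]
-10.3 turn [-0.0054  0.0135  0.0496]
-11 turn [-0.0053  0.0135  0.0374]
```

Emit:
apply_moves:
  plan: [12,16,-20,-0.002,0.0045,0.016,12,16,-20,-0.002,0.0045,0.016,12,16,-20,-0.002,0.0045,0.014,0,0,0,0,0,0,0,0,0,0,0,0]

```text
t: 2.02
eef_pos: [0.5601, 0.2364, 0.1582]
orientation: [-0.758, 0.91, -1.577]
force: [-0.5, -0.2, -0.8]
gripper_width: 0.0513
```

```bash
cat > pose.py <<'E'
import sys;from h import *
# pose.py x y z yaw mode : remaining shift mm and turn to target
np.set_printoptions(precision=4,suppress=True)
x,y,z,a=map(float,sys.argv[1:5]);md=sys.argv[5]
o=env.observe();R=cv2.Rodrigues(np.array(o["orientation"]))[0];A=cv2.Rodrigues(np.array([0,0,np.radians(a)]))[0]
Y,Z=(A@[.5,0,-.75**.5],A@[.75**.5,0,.5]) if md=="rack" else (np.array([0,0,-1.]),A@[0,1,0])
T=np.c_[np.cross(Y,Z),Y,Z]
print("t",round(o["t"],2),o["eef_pos"],"shift",((np.array([x,y,z])-o["eef_pos"])*1000).round(1),"turn",cv2.Rodrigues(T@R.T)[0].ravel(),"q",o["joint_positions"].round(2),"w",round(o["gripper_width"],4),"F",np.array(o["force"]).round(1))
E
python3 pose.py .6097 .2294 .0725 -10.5 rack
```

```text
t 2.02 [0.5601 0.2364 0.1582] shift [ 49.6  -7.  -85.7] turn [ 0.0023 -0.0025  0.0027] q [ 0.49  0.28  1.93 -0.59  0.6   1.12] w 0.0513 F [-0.5 -0.2 -0.8]
```

Emit:
apply_moves:
  plan: [12,0,-21,0.002,-0.002,0.003,12.5,-2.3,-21.5,0,0,0,12.5,-2.3,-21.5,0,0,0,12.5,-2.3,-21.5,0,0,0,0,0,0,0,0,0]

```text
t: 2.65
eef_pos: [0.6106, 0.228, 0.0765]
orientation: [-0.749, 0.906, -1.575]
force: [-0.3, -0.6, 0.4]
gripper_width: 0.0513
```

```bash
python3 pose.py .6097 .2294 .0725 -10.5 rack; python3 look.py w2 wrist
```

```text
t 2.65 [0.6106 0.228  0.0765] shift [-0.9  1.4 -4. ] turn [-0.0016  0.0059  0.0009] q [ 0.43  0.46  1.93 -0.79  0.42  1.29] w 0.0513 F [-0.3 -0.6  0.4]
2.65 [0.6106 0.228  0.0765] [-0.7491  0.9059 -1.5749] [ 0.429  0.457  1.931 -0.786  0.42   1.287] 0.0513 [-0.3 -0.6  0.4]
```

View pics/w2b.png

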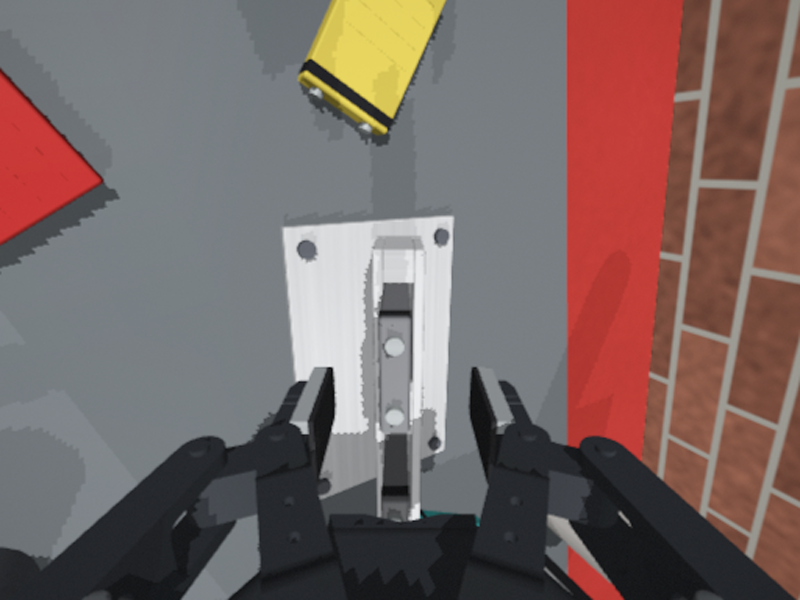

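Emit:
apply_moves:
  plan: [-0.9,1.4,-4.5,-0.002,0.006,0.001,0,0,0,0,0,0]

```text
t: 2.95
eef_pos: [0.6096, 0.2302, 0.0752]
orientation: [-0.752, 0.907, -1.573]
force: [0.7, 0.7, 0.0]
gripper_width: 0.0515
```

Emit:
apply_moves:
  plan: [0,0,0,0,0,0,0,0,0,0,0,0,0,0,0,0,0,0,0,0,0,0,0,0,0,0,0,0,0,0]
  grip: 0
  newtons: 50

```text
t: 3.58
eef_pos: [0.6097, 0.2309, 0.0767]
orientation: [-0.751, 0.906, -1.573]
force: [0.3, 0.0, 0.2]
gripper_width: -0.0003
```

```bash
python3 pose.py .6097 .2294 .0725 -10.5 rack
```

```text
t 3.58 [0.6097 0.2309 0.0767] shift [ 0.  -1.5 -4.2] turn [-0.0018  0.0048 -0.0013] q [ 0.43  0.46  1.93 -0.78  0.42  1.28] w -0.0003 F [0.3 0.  0.2]
```

```bash
python3 look.py w3 wrist; python3 look.py s3 side
python3 - <<'E'
import cv2,numpy as np
a=cv2.imread('pics/w3.png')[180:384,130:390];b=cv2.imread('pics/s3.png')[180:380,80:340]
cv2.imwrite('pics/c3.png',np.hstack([cv2.resize(a,(400,314)),cv2.resize(b,(400,314))]))
E
```

```text
3.575 [0.6097 0.2309 0.0767] [-0.7508  0.9057 -1.5727] [ 0.434  0.457  1.929 -0.781  0.423  1.285] -0.0003 [0.3 0.  0.2]
3.625 [0.6097 0.2308 0.0767] [-0.7508  0.9057 -1.5727] [ 0.434  0.457  1.929 -0.781  0.423  1.285] 0.0 [-0.  -0.2  0.7]
```

View pics/c3.png

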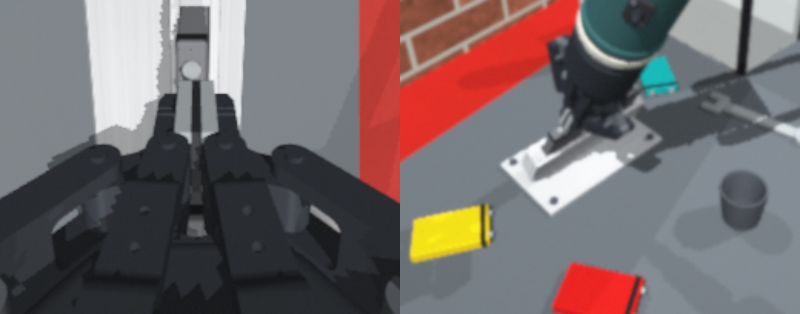

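Run:
```python
from h import *
np.set_printoptions(precision=4,suppress=True)
o=env.observe();R=cv2.Rodrigues(np.array(o["orientation"]))[0];C=cam("wrist")
for n,d in(("TCP",0),("tip",.008),("grasp",-.011)):
    print(n,(proj(C,o["eef_pos"]+R@[0,d,0])+.5)/.64-.5)
def L(n):
    d=np.load(f"pics/{n}.npz");return d["K"],d["R"],d["t"]
A,B=L("w1"),L("w2")
P=lambda C:C[0]@np.c_[C[1],C[2]]
X=cv2.triangulatePoints(P(A),P(B),s8([(389,181),(390,224),(320,138),(427,136)]).T,s8([(394,347),(394,417),(284,227),(453,216)]).T);print((X[:3]/X[3]).T)
print("cam2 in world",-B[1].T@B[2], -A[1].T@A[2])
im=cv2.imread('pics/w3.png');cv2.imwrite('pics/c3b.png',cv2.resize(im[180:384,170:342],(674,600*4//3*3//4),interpolation=2))
```

```text
TCP [[401.9319 352.1269]]
tip [[401.9345 344.6836]]
grasp [[401.9279 363.4121]]
[[0.5967 0.2467 0.1001]
 [0.5909 0.2171 0.0997]
 [0.5909 0.2816 0.0048]
 [0.6924 0.2628 0.0132]]
cam2 in world [0.5412 0.3225 0.2229] [0.4557 0.2892 0.3672]
```

View pics/c3b.png

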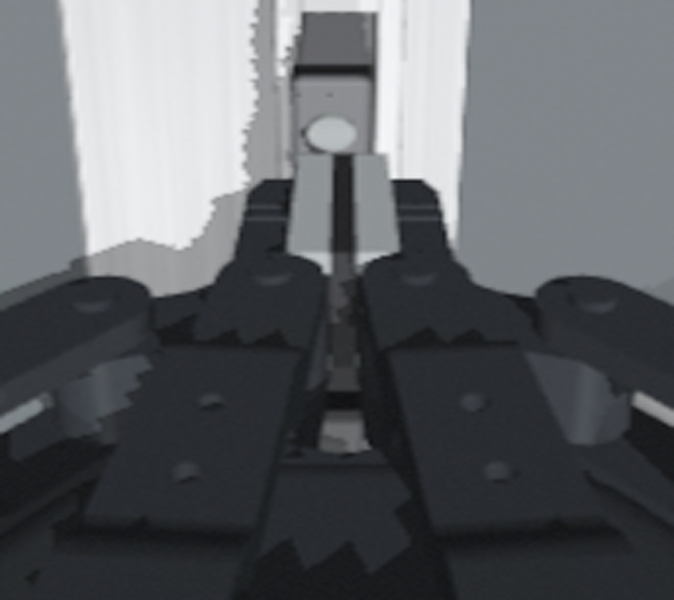

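Emit:
apply_moves:
  plan: [0,-1.5,0,-0.002,0.005,-0.001,0,0,0,0,0,0,0,0,0,0,0,0,0,0,0,0,0,0]
  grip: 0.5

```text
t: 4.18
eef_pos: [0.6097, 0.2292, 0.0766]
orientation: [-0.757, 0.909, -1.574]
force: [-0.1, -0.7, 0.7]
gripper_width: 0.0429
```

Emit:
apply_moves:
  plan: [2.5,-0.5,-4.5,0,0,0,2.5,-0.5,-4.5,0,0,0,0,0,0,0,0,0]

```text
t: 4.55
eef_pos: [0.615, 0.2281, 0.0667]
orientation: [-0.757, 0.909, -1.574]
force: [-0.7, -0.3, 0.3]
gripper_width: 0.0428
```

Emit:
apply_moves:
  plan: [2.5,-0.5,-4.5,0,0,0,0,0,0,0,0,0]

```text
t: 4.8
eef_pos: [0.6177, 0.2275, 0.0617]
orientation: [-0.757, 0.909, -1.574]
force: [-0.1, 0.6, 0.0]
gripper_width: 0.0427
```

```bash
python3 pose.py .6097 .2294 .0725 -10.5 rack; python3 look.py w4 wrist;python3 - <<'E'
import cv2
im=cv2.imread('pics/w4.png');cv2.imwrite('pics/c4.png',cv2.resize(im[160:340,140:380],None,fx=3,fy=3,interpolation=2))
E
```

```text
t 4.8 [0.6177 0.2275 0.0617] shift [-8.   1.9 10.8] turn [ 0.0006 -0.0013 -0.0001] q [ 0.42  0.49  1.92 -0.81  0.4   1.3 ] w 0.0427 F [-0.1  0.6  0. ]
4.8 [0.6177 0.2275 0.0617] [-0.7571  0.9089 -1.5735] [ 0.421  0.489  1.922 -0.806  0.405  1.302] 0.0427 [-0.1  0.6  0. ]
```

View pics/c4.png

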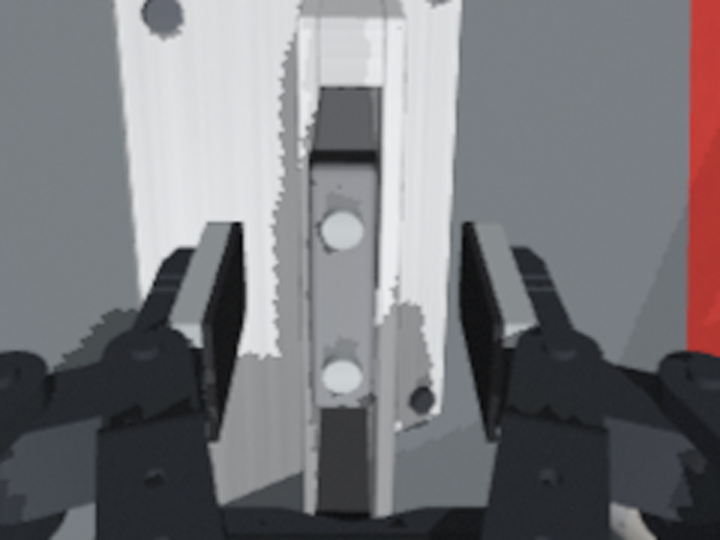

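Emit:
apply_moves:
  plan: [2.5,-0.5,-4.5,0,0,0,2.5,-0.5,-4.5,0,0,0,0,0,0,0,0,0]

```text
t: 5.22
eef_pos: [0.6231, 0.2266, 0.0524]
orientation: [-0.757, 0.909, -1.573]
force: [0.1, -0.0, -0.0]
gripper_width: 0.0433
```

Emit:
apply_moves:
  plan: [3,-0.5,-4.5,0,0,0,2.5,-0.2,-4.5,0,0,0,0,0,0,0,0,0]

```text
t: 5.6
eef_pos: [0.629, 0.2258, 0.0427]
orientation: [-0.757, 0.909, -1.574]
force: [-0.4, 0.2, 0.0]
gripper_width: 0.0428
```

Emit:
apply_moves:
  plan: [0,0,0,0,0,0,0,0,0,0,0,0,0,0,0,0,0,0,0,0,0,0,0,0,0,0,0,0,0,0]
  grip: 0

```text
t: 6.22
eef_pos: [0.6284, 0.2256, 0.0425]
orientation: [-0.757, 0.909, -1.574]
force: [0.0, 0.2, -1.0]
gripper_width: 0.0115
```

```bash
python3 pose.py .6097 .2294 .0725 -10.5 rack
```

```text
t 6.22 [0.6284 0.2256 0.0425] shift [-18.7   3.8  30. ] turn [ 0.0007 -0.0017  0.    ] q [ 0.41  0.53  1.92 -0.86  0.38  1.35] w 0.0115 F [ 0.   0.2 -1. ]
```

Emit:
apply_moves:
  plan: [-7.5,1.4,13,0,0,0,-10,1.8,17.3,0,0,0,-10,1.8,17.3,0,0,0,-10,1.8,17.3,0,0,0,-10,1.8,35,0,0,0,0,0,45,0,0,0,0,0,30,0,0,0,0,0,0,0,0,0]

```text
t: 7.22
eef_pos: [0.577, 0.2337, 0.221]
orientation: [-0.761, 0.912, -1.573]
force: [1.7, -0.1, -1.8]
gripper_width: 0.0112
```

```bash
python3 pose.py .73 -.205 .25 -12.9 box; python3 look.py s5 scene
```

```text
t 7.22 [0.577  0.2337 0.221 ] shift [ 153.  -438.7   29. ] turn [-0.3118  0.4789  1.4909] q [ 0.47  0.21  1.83 -0.47  0.73  0.94] w 0.0112 F [ 1.7 -0.1 -1.8]
7.225 [0.577  0.2337 0.221 ] [-0.7611  0.9115 -1.5727] [ 0.468  0.209  1.83  -0.468  0.734  0.943] 0.0112 [ 1.7 -0.1 -1.8]
```

View pics/s5b.png

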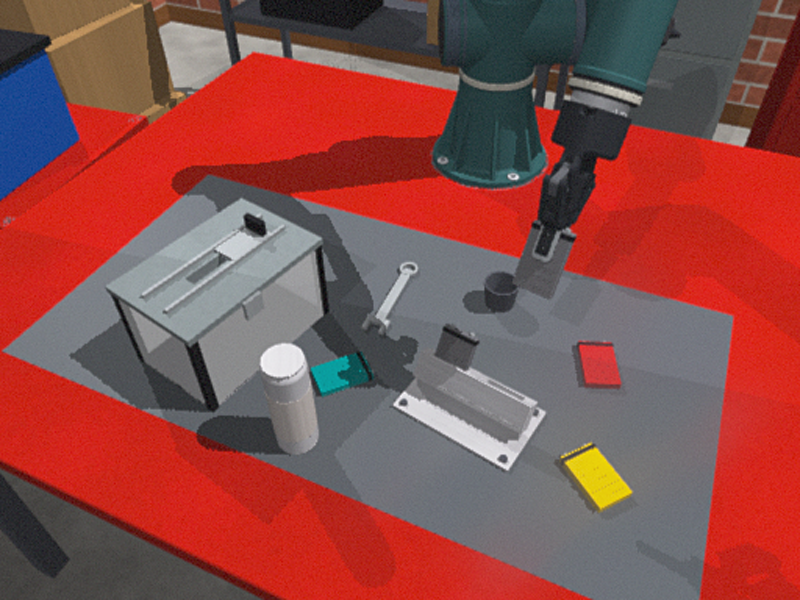

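Emit:
apply_moves:
  plan: [15,-44,4,-0.031,0.048,0.149,15,-44,4,-0.031,0.048,0.149,15,-44,4,-0.031,0.048,0.149,15,-44,4,-0.031,0.048,0.149,15,-44,4,-0.031,0.048,0.149,15,-44,4,-0.031,0.048,0.149,15,-44,4,-0.031,0.048,0.149,15,-44,4,-0.031,0.048,0.149,15,-44,4,-0.031,0.048,0.149,15,-44,4,-0.031,0.048,0.149]

```text
t: 8.52
eef_pos: [0.694, -0.1633, 0.2264]
orientation: [-1.554, 0.28, -0.327]
force: [0.1, -0.4, -1.2]
gripper_width: 0.0116
```

```bash
python3 pose.py .73 -.205 .25 -12.9 box; python3 look.py w6 wrist
python3 - <<'E'
from h import *
d=np.load("pics/s5.npz");C=(d["K"],d["R"],d["t"]);R=cv2.Rodrigues(np.array([-.7611,.9115,-1.5727]))[0]
P=np.array([.577,.2337,.221])
print("pred bottom",((proj(C,np.array([P+R@[x,.0144,0] for x in(-.025,.025)]))+.5)/.64-.5).round(1).tolist(),"top",((proj(C,np.array([P+R@[x,-.0656,0] for x in(-.025,.025)]))+.5)/.64-.5).round(1).tolist())
E
```

```text
t 8.53 [ 0.694  -0.1633  0.2264] shift [ 36.  -41.7  23.6] turn [0.0079 0.0289 0.1615] q [-0.33  0.49  1.24 -0.    1.38 -1.51] w 0.0116 F [ 0.1 -0.4 -1.2]
8.525 [ 0.694  -0.1633  0.2264] [-1.5539  0.2801 -0.3269] [-3.280e-01  4.900e-01  1.241e+00 -1.000e-03  1.381e+00 -1.512e+00] 0.0116 [ 0.1 -0.4 -1.2]
pred bottom [[551.5, 299.1], [513.1, 282.7]] top [[576.1, 234.6], [535.7, 219.4]]
```

View pics/w6b.png

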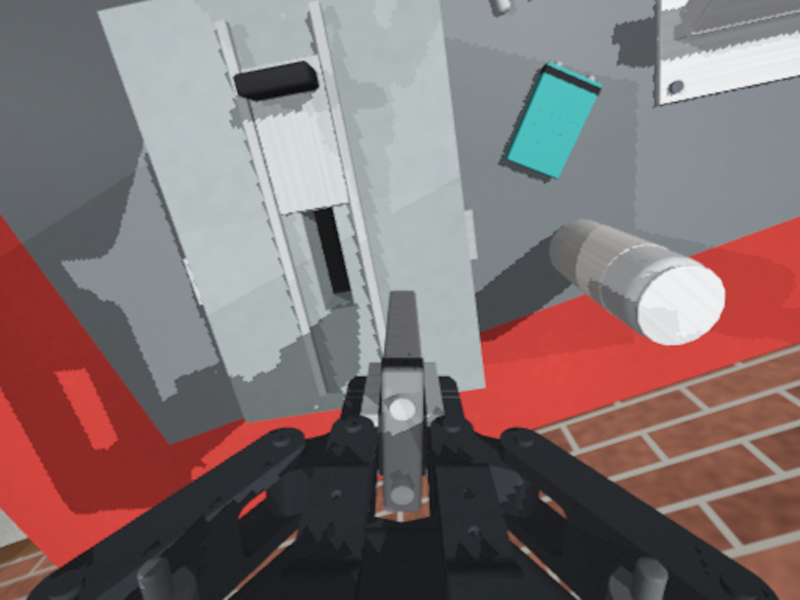

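Run:
```python
from h import *
np.set_printoptions(precision=4,suppress=True)
d=np.load("pics/w6.npz");C=(d["K"],d["R"],d["t"]);im=cv2.imread("pics/w6.png")
p0=s8([(485,387),(244,420),(98,12)]);p=sub(im,p0);print((p-p0).round(1).tolist())
m=[(.124,.084),(.124,-.084),(-.124,-.084)]
for q in(p0,p):
    W=cast(C,q,.15);t,th,r=fit(m,W);print(t,np.degrees(th),(r*1000).round(1).tolist())
t,th,r=fit(m,cast(C,p0,.15));c,s=np.cos(th),np.sin(th);A=np.array([[c,-s],[s,c]])
def b2p(B,z=.15): return proj(C,np.c_[np.array(B)@A.T+t,np.full(len(B),z)])
cor=[(.051,.0095),(.051,-.0095),(-.011,-.0095),(-.011,.0095)]
print("pred slot",((b2p(cor)+.5)/.64-.5).round(1).tolist())
tb=cast(C,s8([(236,75),(310,62)]),.179)[:,:2];print("tab edge in box",(tb-t)@A)
# enlarged crop with predicted overlay
q=b2p(cor);x0,y0=130,90;cr=cv2.resize(im[y0:250,x0:310],None,fx=4,fy=3.75,interpolation=cv2.INTER_CUBIC)
for u,v in q: cv2.circle(cr,(int((u+.5-x0)*4),int((v+.5-y0)*3.75)),3,(0,0,255),1)
cv2.imwrite("pics/c6.png",cr)
```

```text
[[0.2, 0.1], [0.7, 0.1], [-0.8, -0.7]]
[ 0.6363 -0.1916] -12.49025671679564 [[0.0, 0.0], [-1.7, 0.4], [1.7, -0.4]]
[ 0.6363 -0.1916] -12.392207543057282 [[0.4, -0.2], [-1.5, 0.7], [1.1, -0.5]]
pred slot [[354.6, 304.5], [324.9, 309.3], [300.2, 210.6], [332.4, 205.0]]
tab edge in box [[-0.0782 -0.0156]
 [-0.0777  0.019 ]]
```

View pics/c6.png

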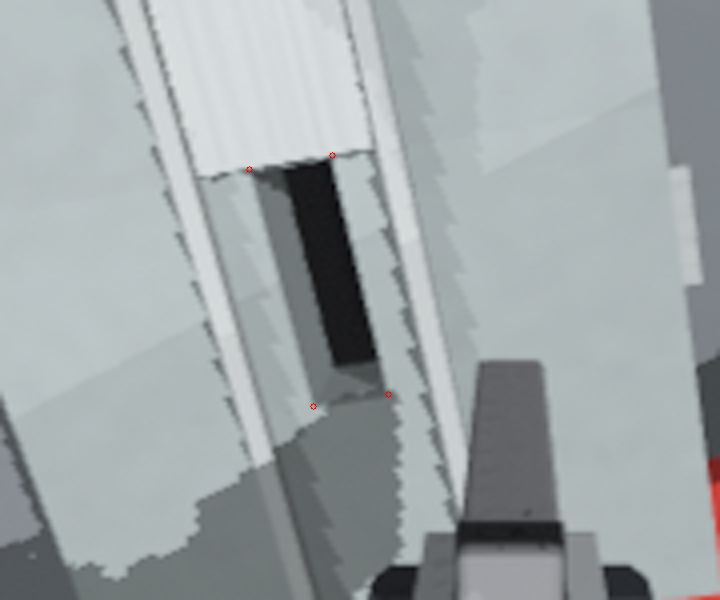

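Emit:
apply_moves:
  plan: [0,-10,0,0.004,0.015,0.085,0,-10,0,0.004,0.015,0.085,0,0,0,0,0,0,0,0,0,0,0,0]

```text
t: 9.07
eef_pos: [0.6936, -0.1918, 0.2144]
orientation: [-1.568, 0.181, -0.16]
force: [0.1, 0.1, -1.3]
gripper_width: 0.0114
```

```bash
python3 pose.py .6568 -.1961 .215 -12.45 box; python3 look.py w7 wrist
python3 - <<'E'
from h import *
np.set_printoptions(precision=4,suppress=True)
d=np.load("pics/w7.npz");C=(d["K"],d["R"],d["t"]);im=cv2.imread("pics/w7.png")
m=np.array([(.124,.084),(.124,-.084),(-.124,-.084),(-.124,.084)]);t=np.array([.6363,-.1916]);th=np.radians(-12.45);c,s=np.cos(th),np.sin(th);A=np.array([[c,-s],[s,c]])
p0=proj(C,np.c_[m@A.T+t,np.full(4,.15)]);k=[i for i in range(4) if 5<p0[i,0]<506 and 5<p0[i,1]<378]
p=sub(im,p0[k],4);print(p0.round(1).tolist(),k,(p-p0[k]).round(1).tolist())
for q in(p,):
    T,TH,r=fit(m[k],cast(C,q,.15));print(T,np.degrees(TH),(r*1000).round(1).tolist())
# dark slot region
g=cv2.cvtColor(im,cv2.COLOR_BGR2GRAY);cor=np.array([(.051,.0095),(.051,-.0095),(-.011,-.0095),(-.011,.0095)])
q=proj(C,np.c_[cor@A.T+t,np.full(4,.15)]);print("slot px",q.round(1).tolist())
for f in(.25,.5,.75):
    a=q[2]*(1-f)+q[1]*f;b=q[3]*(1-f)+q[0]*f;e=(b-a)/np.linalg.norm(b-a);L=np.linalg.norm(b-a)
    print("profile",round(L,1),[int(g[int(round(y)),int(round(x))]) for x,y in (a+e*i for i in np.arange(-6,L+7))])
E
```

```text
t 9.07 [ 0.6936 -0.1918  0.2144] shift [-36.8  -4.3   0.6] turn [ 0.0029 -0.0139 -0.0005] q [-0.36  0.53  1.19 -0.01  1.43 -1.71] w 0.0114 F [ 0.1  0.1 -1.3]
9.075 [ 0.6936 -0.1918  0.2144] [-1.5684  0.181  -0.1597] [-0.361  0.533  1.194 -0.008  1.426 -1.714] 0.0114 [ 0.1  0.1 -1.3]
[[329.2, 260.5], [162.6, 259.8], [126.3, -39.1], [358.0, -39.3]] [0, 1] [[-0.0, 0.3], [-0.3, -3.7]]
[ 0.6352 -0.1879] -13.988228251171188 [[-0.0, -0.0], [0.0, 0.0]]
slot px [[255.2, 191.1], [234.6, 191.0], [232.9, 121.8], [255.1, 121.8]]
profile 21.8 [181, 184, 192, 194, 194, 194, 172, 118, 118, 96, 26, 26, 26, 26, 24, 26, 25, 25, 25, 26, 23, 26, 24, 26, 24, 24, 26, 53, 143, 185, 185, 185, 185, 185, 188]
profile 21.4 [176, 177, 181, 184, 184, 169, 133, 118, 97, 39, 25, 25, 23, 24, 26, 26, 26, 27, 25, 24, 24, 25, 23, 25, 23, 25, 50, 143, 185, 185, 185, 186, 186, 186, 186]
profile 21.0 [176, 185, 184, 185, 184, 180, 156, 118, 110, 79, 27, 25, 26, 25, 24, 25, 25, 23, 23, 26, 25, 23, 24, 25, 26, 25, 51, 140, 184, 184, 184, 183, 183, 183]
```

Emit:
apply_moves:
  plan: [-18,-2,0,0.0015,-0.007,0,-18,-2,0,0.0015,-0.007,0,-1,0,0,0,0,0,0,0,0,0,0,0,0,0,0,0,0,0]

```text
t: 9.75
eef_pos: [0.6564, -0.1927, 0.214]
orientation: [-1.564, 0.17, -0.172]
force: [-0.1, -0.4, -1.3]
gripper_width: 0.0114
```

```bash
python3 pose.py .6568 -.1961 .215 -12.45 box
```

```text
t 9.75 [ 0.6564 -0.1927  0.214 ] shift [ 0.4 -3.4  1. ] turn [-0.0002  0.0013  0.0009] q [-0.39  0.47  1.3   0.    1.37 -1.74] w 0.0114 F [-0.1 -0.4 -1.3]
```

Emit:
apply_moves:
  plan: [0.4,-3.4,0,0,0.0013,0.001,0,0,-20,0,0,0,0,0,-20,0,0,0,0,0,0,0,0,0,0,0,0,0,0,0]

```text
t: 10.38
eef_pos: [0.6599, -0.1973, 0.1741]
orientation: [-1.565, 0.168, -0.173]
force: [0.0, 0.7, -0.8]
gripper_width: 0.011
```

```bash
python3 pose.py .6568 -.1961 .138 -12.45 box
```

```text
t 10.38 [ 0.6599 -0.1973  0.1741] shift [ -3.1   1.2 -36.1] turn [ 0.0014  0.003  -0.0005] q [-0.39  0.51  1.34 -0.    1.29 -1.74] w 0.011 F [ 0.   0.7 -0.8]
```

Emit:
apply_moves:
  plan: [-3,1.2,0,0.001,0.003,0,0,0,0,0,0,0]

```text
t: 10.62
eef_pos: [0.6576, -0.1964, 0.1756]
orientation: [-1.565, 0.169, -0.172]
force: [0.3, 1.2, -1.4]
gripper_width: 0.0114
```

Emit:
apply_moves:
  plan: [-0.5,0.1,-8,0,0,0,-0.5,0.1,-8,0,0,0,0,0,0,0,0,0]

```text
t: 11.0
eef_pos: [0.6566, -0.1962, 0.159]
orientation: [-1.565, 0.168, -0.172]
force: [-0.4, 0.1, -0.8]
gripper_width: 0.0116
```

```bash
python3 pose.py .6568 -.1961 .138 -12.45 box
```

```text
t 11.0 [ 0.6566 -0.1962  0.159 ] shift [  0.2   0.1 -21. ] turn [ 0.0015  0.0025 -0.0006] q [-0.39  0.52  1.36 -0.    1.26 -1.74] w 0.0116 F [-0.4  0.1 -0.8]
```

Emit:
apply_moves:
  plan: [-0.3,0,-7,0,0,0,-0.3,0,-7,0,0,0,-0.3,0,-7,0,0,0,0,0,0,0,0,0]

```text
t: 11.5
eef_pos: [0.6554, -0.1961, 0.136]
orientation: [-1.565, 0.169, -0.172]
force: [0.0, 0.2, -1.0]
gripper_width: 0.0115
```

```bash
python3 pose.py .6568 -.1961 .138 -12.45 box; python3 look.py w8 wrist; python3 look.py s8 scene
python3 - <<'E'
import cv2,numpy as np
a=cv2.resize(cv2.imread('pics/s8.png')[60:270,50:260],(400,400));b=cv2.resize(cv2.imread('pics/w8.png')[110:384,110:384],(400,400))
cv2.imwrite('pics/c8.png',np.hstack([a,b]))
E
```

```text
t 11.5 [ 0.6554 -0.1961  0.136 ] shift [ 1.4 -0.   2. ] turn [ 0.0011  0.0016 -0.0006] q [-0.39  0.54  1.39 -0.    1.21 -1.75] w 0.0115 F [ 0.   0.2 -1. ]
11.5 [ 0.6554 -0.1961  0.136 ] [-1.565   0.1688 -0.1715] [-0.391  0.536  1.389 -0.     1.214 -1.745] 0.0115 [ 0.   0.2 -1. ]
11.55 [ 0.6557 -0.1962  0.1364] [-1.5652  0.1683 -0.1721] [-0.391  0.536  1.389 -0.     1.214 -1.745] 0.0115 [-0.7 -0.2 -0.8]
```

View pics/c8.png

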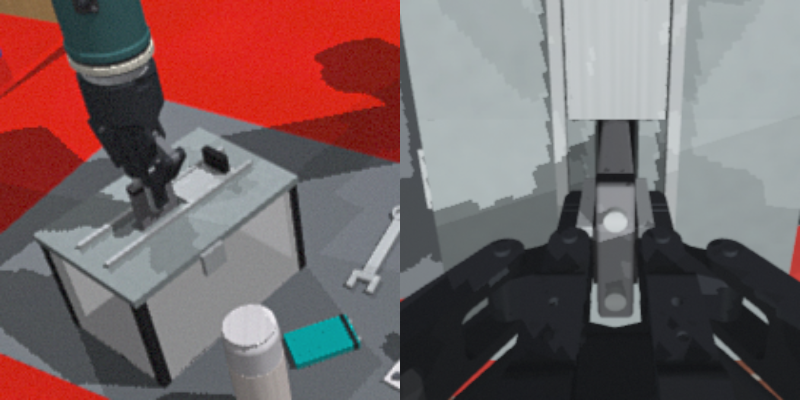

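Emit:
apply_moves:
  plan: [0,0,0,0,0,0,0,0,0,0,0,0,0,0,0,0,0,0,0,0,0,0,0,0]
  grip: 0.4

```text
t: 12.1
eef_pos: [0.6572, -0.1968, 0.1385]
orientation: [-1.566, 0.165, -0.175]
force: [-0.3, -0.2, -0.1]
gripper_width: 0.0345
```

Emit:
apply_moves:
  plan: [0,0,15,0,0,0,0,0,25,0,0,0,0,0,35,0,0,0,0,0,20,0,0,0,0,0,0,0,0,0]

```text
t: 12.72
eef_pos: [0.6576, -0.197, 0.2407]
orientation: [-1.567, 0.163, -0.177]
force: [0.7, -0.6, 0.3]
gripper_width: 0.0341
```

```bash
python3 pose.py .562 .1535 .159 -10.5 rack; python3 look.py w9 wrist; python3 look.py s9 scene; python3 look.py d9 side;python3 - <<'E'
from h import *
for n in("w8","w9"): # studs region
    g=cv2.imread(f"pics/{n}.png",0);print(n,g[110+152-6:110+152+7:3,110+147-8:110+147+9:4].tolist())
for n,a,b in(("scene0","s9",(70,110,260,270)),("side0","d9",(230,120,360,230))):
    x0,y0,x1,y1=b;D=cv2.absdiff(cv2.imread(f"pics/{n}.png"),cv2.imread(f"pics/{a}.png")).max(2)[y0:y1,x0:x1];M=(D>60).astype(np.uint8)
    k,l,s,c=cv2.connectedComponentsWithStats(M);print(a,[(s[i].tolist()) for i in range(1,k) if s[i,4]>15])
E
```

```text
t 12.72 [ 0.6576 -0.197   0.2407] shift [-95.6 350.5 -81.7] turn [ 0.3288 -0.4777 -1.4964] q [-0.39  0.45  1.27 -0.    1.41 -1.75] w 0.0341 F [ 0.7 -0.6  0.3]
12.725 [ 0.6576 -0.197   0.2407] [-1.5671  0.163  -0.1773] [-0.391  0.453  1.268 -0.     1.412 -1.745] 0.0341 [ 0.7 -0.6  0.3]
12.775 [ 0.6571 -0.1968  0.2396] [-1.5667  0.1642 -0.1761] [-0.391  0.453  1.269 -0.     1.411 -1.745] 0.0343 [ 0.7 -1.   0.3]
12.825 [ 0.6564 -0.1965  0.2382] [-1.5661  0.1659 -0.1744] [-0.391  0.454  1.271 -0.     1.411 -1.745] 0.0341 [-0.5  1.2 -0.7]
w8 [[104, 179, 200, 187, 142], [132, 208, 208, 208, 163], [174, 210, 211, 211, 189], [162, 207, 208, 208, 154], [154, 173, 198, 170, 158]]
w9 [[183, 183, 182, 181, 181], [182, 182, 180, 181, 181], [180, 180, 181, 181, 181], [179, 179, 181, 181, 180], [181, 179, 182, 181, 179]]
s9 [[32, 0, 33, 22, 431], [82, 0, 108, 23, 1222], [0, 10, 32, 45, 847], [5, 61, 28, 13, 159]]
d9 [[48, 11, 12, 6, 41], [70, 11, 60, 37, 555]]
```

Emit:
apply_moves:
  plan: [-5,35,0,0.033,-0.048,-0.15,-10,35,0,0.033,-0.048,-0.15,-10,35,0,0.033,-0.048,-0.15,-10,35,0,0.033,-0.048,-0.15,-10,35,0,0.033,-0.048,-0.15,-10,35,-5,0.033,-0.048,-0.15,-10,35,-5,0.033,-0.048,-0.15,-10,35,-5,0.033,-0.048,-0.15,-10,35,-5,0.033,-0.048,-0.15,-10,35,-5,0.033,-0.048,-0.15]
  grip: 0.5

```text
t: 14.12
eef_pos: [0.5592, 0.125, 0.2011]
orientation: [-0.834, 0.892, -1.484]
force: [0.2, -0.5, 0.2]
gripper_width: 0.0424
```

```bash
python3 pose.py .564 .1531 .129 -10.5 rack
```

```text
t 14.12 [0.5592 0.125  0.2011] shift [  4.8  28.1 -72.1] turn [ 0.0077 -0.0498 -0.0915] q [ 0.2   0.13  1.97 -0.26  0.6   0.47] w 0.0424 F [ 0.2 -0.5  0.2]
```

Emit:
apply_moves:
  plan: [2,14,-5,0.004,-0.025,-0.046,2,14,-15,0.004,-0.025,-0.046,0,0,-25,0,0,0,0,0,-25,0,0,0,0,0,0,0,0,0,0,0,0,0,0,0]

```text
t: 14.88
eef_pos: [0.5565, 0.1559, 0.1232]
orientation: [-0.765, 0.913, -1.571]
force: [-0.0, -0.1, 1.3]
gripper_width: 0.0426
```

```bash
python3 pose.py .564 .1531 .129 -10.5 rack; python3 look.py w10 wrist
python3 - <<'E'
from h import *
d=np.load("pics/w10.npz");C=(d["K"],d["R"],d["t"]);im=cv2.imread("pics/w10.png",0)
for S in((.5806,.1651),(.5754,.1356)):
    p=proj(C,[S[0],S[1],.1019])[0];x,y=p.round().astype(int);w=12;r=im[max(0,y-w):y+w+1,x-w:x+w+1];M=(r>max(r.max()-25,150)).astype(np.uint8)
    k,l,s,c=cv2.connectedComponentsWithStats(M);print(p.round(1),r.max(),[(s[i,4],(c[i]+[x-w,max(0,y-w)]).round(1).tolist()) for i in range(1,k) if s[i,4]>5])
E
```

```text
t 14.88 [0.5565 0.1559 0.1232] shift [ 7.5 -2.8  5.8] turn [ 0.0016 -0.0094 -0.0018] q [ 0.32  0.28  2.05 -0.63  0.42  1.03] w 0.0426 F [-0.  -0.1  1.3]
14.875 [0.5565 0.1559 0.1232] [-0.7653  0.9132 -1.5705] [ 0.319  0.284  2.055 -0.63   0.417  1.031] 0.0426 [-0.  -0.1  1.3]
[268.1 193.5] 230 [(np.int32(112), [277.7, 194.8])]
[267.8 227.9] 229 [(np.int32(44), [276.0, 222.8])]
```

Emit:
apply_moves:
  plan: [7.5,-2.8,5.8,0.0016,-0.009,-0.002,0,0,0,0,0,0]

```text
t: 15.18
eef_pos: [0.5658, 0.153, 0.1315]
orientation: [-0.751, 0.907, -1.575]
force: [-0.4, 0.4, 0.1]
gripper_width: 0.0429
```

Emit:
apply_moves:
  plan: [8,-1.5,-14,0,0,0,8,-1.5,-14,0,0,0,8,-1.5,-14,0,0,0,0,0,0,0,0,0]

```text
t: 15.68
eef_pos: [0.5932, 0.1484, 0.0924]
orientation: [-0.744, 0.904, -1.576]
force: [-0.2, -0.5, 0.1]
gripper_width: 0.043
```

```bash
python3 pose.py .613 .144 .0427 -10.5 rack
```

```text
t 15.68 [0.5932 0.1484 0.0924] shift [ 19.8  -4.4 -49.7] turn [-0.0033  0.0104  0.0021] q [ 0.28  0.37  2.04 -0.77  0.33  1.15] w 0.043 F [-0.2 -0.5  0.1]
```

Emit:
apply_moves:
  plan: [-8.4,0.8,0,-0.003,0.01,0.002,0,0,0,0,0,0]

```text
t: 15.92
eef_pos: [0.5842, 0.1493, 0.0937]
orientation: [-0.754, 0.908, -1.574]
force: [0.4, 0.9, 0.3]
gripper_width: 0.0428
```

Emit:
apply_moves:
  plan: [5.5,-1,-10,0,0,0,5.5,-1,-10,0,0,0,0,0,0,0,0,0]

```text
t: 16.3
eef_pos: [0.5957, 0.1481, 0.0759]
orientation: [-0.751, 0.906, -1.573]
force: [0.2, -0.4, -0.9]
gripper_width: 0.0425
```

```bash
python3 pose.py .613 .144 .0427 -10.5 rack
```

```text
t 16.3 [0.5957 0.1481 0.0759] shift [ 17.3  -4.1 -33.2] turn [-0.0014  0.0044 -0.0007] q [ 0.28  0.41  2.04 -0.83  0.3   1.21] w 0.0425 F [ 0.2 -0.4 -0.9]
```

Emit:
apply_moves:
  plan: [4,-1,-8.5,-0.001,0.004,0,4,-1,-8.5,0,0,0,0,0,0,0,0,0]

```text
t: 16.68
eef_pos: [0.6043, 0.1465, 0.0595]
orientation: [-0.754, 0.907, -1.572]
force: [0.5, -0.1, -0.5]
gripper_width: 0.0428
```

```bash
python3 pose.py .613 .144 .0427 -10.5 rack
```

```text
t 16.68 [0.6043 0.1465 0.0595] shift [  8.7  -2.5 -16.8] turn [-0.0009  0.0019 -0.0012] q [ 0.27  0.45  2.04 -0.9   0.28  1.28] w 0.0428 F [ 0.5 -0.1 -0.5]
```

Emit:
apply_moves:
  plan: [4.2,-1.2,-8.3,0,0.002,-0.001,4.2,-1.2,-8.3,0,0,0,0,0,0,0,0,0]

```text
t: 17.05
eef_pos: [0.614, 0.1442, 0.0434]
orientation: [-0.756, 0.912, -1.572]
force: [0.1, -1.7, -0.6]
gripper_width: 0.0432
```

Emit:
apply_moves:
  plan: [0,0,0,0,0,0,0,0,0,0,0,0,0,0,0,0,0,0,0,0,0,0,0,0,0,0,0,0,0,0]
  grip: 0

```text
t: 17.68
eef_pos: [0.6132, 0.144, 0.0432]
orientation: [-0.758, 0.911, -1.572]
force: [0.5, -1.1, -1.0]
gripper_width: 0.0113
```

```bash
python3 pose.py .613 .144 .0427 -10.5 rack
```

```text
t 17.68 [0.6132 0.144  0.0432] shift [-0.2  0.  -0.5] turn [-0.0011 -0.0033 -0.0006] q [ 0.25  0.49  2.03 -0.96  0.26  1.33] w 0.0113 F [ 0.5 -1.1 -1. ]
```

Emit:
apply_moves:
  plan: [-7.5,1.4,13,0,0,0,-10,1.8,17.3,0,0,0,-10,1.8,17.3,0,0,0,-10,1.8,17.3,0,0,0,-5,0.9,35,0,0,0,0,0,45,0,0,0,0,0,30,0,0,0,0,0,0,0,0,0]

```text
t: 18.68
eef_pos: [0.5674, 0.1518, 0.2226]
orientation: [-0.76, 0.913, -1.57]
force: [-0.7, 1.0, -0.8]
gripper_width: 0.0119
```

```bash
python3 pose.py .6568 -.1961 .25 -12.45 box
```

```text
t 18.68 [0.5674 0.1518 0.2226] shift [  89.4 -347.9   27.4] turn [-0.3159  0.4754  1.4979] q [ 0.3   0.13  1.92 -0.39  0.65  0.74] w 0.0119 F [-0.7  1.  -0.8]
```

Emit:
apply_moves:
  plan: [11,-32,7,-0.031,0.048,0.15,11,-34,7,-0.031,0.048,0.15,11,-34,7,-0.031,0.048,0.15,11,-34,5,-0.031,0.048,0.15,11,-34,5,-0.031,0.048,0.15,11,-34,5,-0.031,0.048,0.15,11,-34,5,-0.031,0.048,0.15,9,-34,5,-0.031,0.048,0.15,9,-34,5,-0.031,0.048,0.15,9,-34,5,-0.031,0.048,0.15]

```text
t: 19.92
eef_pos: [0.6482, -0.1649, 0.2482]
orientation: [-1.56, 0.254, -0.277]
force: [0.5, -0.4, -1.6]
gripper_width: 0.0115
```

```bash
python3 pose.py .6568 -.1961 .22 -12.45 box
```

```text
t 19.93 [ 0.6482 -0.1649  0.2482] shift [  8.6 -31.2 -28.2] turn [0.0072 0.0136 0.1207] q [-0.35  0.42  1.31 -0.    1.4  -1.58] w 0.0115 F [ 0.5 -0.4 -1.6]
```

Emit:
apply_moves:
  plan: [4,-15,-10,0.003,0.007,0.06,4,-15,-10,0.003,0.007,0.06,0,0,0,0,0,0,0,0,0,0,0,0]

```text
t: 20.42
eef_pos: [0.6546, -0.1985, 0.2183]
orientation: [-1.566, 0.183, -0.163]
force: [-0.4, 0.2, -1.3]
gripper_width: 0.0116
```

```bash
python3 pose.py .6568 -.1961 .21 -12.45 box; python3 look.py w11 wrist; python3 look.py s11 scene
python3 - <<'E'
from h import *
d=np.load("pics/w11.npz");C=(d["K"],d["R"],d["t"]);im=cv2.imread("pics/w11.png",0)
for n in("w6","w11"):
    im=cv2.imread(f"pics/{n}.png",0);r=im[235:340,235:280]
    for T in(170,185,200):
        k,l,s,c=cv2.connectedComponentsWithStats((r>T).astype(np.uint8));print(n,T,[(int(s[i,4]),(c[i]+[235,235]).round(1).tolist()) for i in range(1,k) if 20<s[i,4]<400])
w=cv2.resize(cv2.imread("pics/w11.png"),(400,300));a=cv2.resize(cv2.imread("pics/s11.png"),(400,300));b=cv2.resize(cv2.imread("pics/s9.png")[100:270,60:260],(400,300));e=cv2.resize(cv2.imread("pics/d9.png")[110:240,220:370],(400,300))
cv2.imwrite("pics/c11.png",np.vstack([np.hstack([w,a]),np.hstack([b,e])]))
E
```

```text
t 20.43 [ 0.6546 -0.1985  0.2183] shift [ 2.2  2.4 -8.3] turn [ 0.001  -0.0125  0.003 ] q [-0.39  0.48  1.28 -0.01  1.39 -1.74] w 0.0116 F [-0.4  0.2 -1.3]
20.425 [ 0.6546 -0.1985  0.2183] [-1.5662  0.1827 -0.1634] [-0.392  0.476  1.283 -0.006  1.394 -1.741] 0.0116 [-0.4  0.2 -1.3]
20.475 [ 0.6544 -0.1984  0.2183] [-1.5664  0.1825 -0.163 ] [-0.392  0.476  1.283 -0.006  1.394 -1.742] 0.0116 [-0.4  0.4 -0.7]
w6 170 [(187, [257.1, 261.7]), (32, [238.9, 267.6])]
w6 185 [(170, [257.1, 261.9])]
w6 200 [(151, [256.9, 261.8])]
w11 170 [(200, [257.7, 263.1]), (25, [239.2, 267.5])]
w11 185 [(177, [257.4, 262.7]), (21, [239.3, 267.7])]
w11 200 [(161, [257.3, 262.9])]
```

Emit:
apply_moves:
  plan: [2.2,2.4,0,0.001,-0.0125,0.003,-1.5,0,-20,0,0,0,-1.5,0,-20,0,0,0,0,0,0,0,0,0,0,0,0,0,0,0]

```text
t: 21.15
eef_pos: [0.6556, -0.1934, 0.1825]
orientation: [-1.565, 0.161, -0.176]
force: [0.3, -0.1, -0.9]
gripper_width: 0.0112
```

```bash
python3 pose.py .6568 -.1961 .138 -12.45 box
```

```text
t 21.15 [ 0.6556 -0.1934  0.1825] shift [  1.2  -2.7 -44.5] turn [ 0.0022  0.0092 -0.0023] q [-0.39  0.49  1.35  0.    1.29 -1.74] w 0.0112 F [ 0.3 -0.1 -0.9]
```

Emit:
apply_moves:
  plan: [1,-2.7,-5,0.002,0.009,-0.002,0,0,0,0,0,0,0,0,0,0,0,0]

```text
t: 21.52
eef_pos: [0.6581, -0.1967, 0.1794]
orientation: [-1.565, 0.168, -0.173]
force: [-0.1, 0.1, -1.2]
gripper_width: 0.0117
```

```bash
python3 pose.py .6568 -.1961 .138 -12.45 box
```

```text
t 21.52 [ 0.6581 -0.1967  0.1794] shift [ -1.3   0.6 -41.4] turn [ 0.0015  0.003  -0.0002] q [-0.39  0.5   1.34 -0.    1.3  -1.74] w 0.0117 F [-0.1  0.1 -1.2]
```

Emit:
apply_moves:
  plan: [-1.3,0.5,-7,0.001,0.002,0,-0.4,0,-7,0,0,0,-0.4,0,-6,0,0,0,0,0,0,0,0,0]

```text
t: 22.02
eef_pos: [0.6554, -0.196, 0.1575]
orientation: [-1.564, 0.171, -0.171]
force: [-1.1, 0.6, -0.1]
gripper_width: 0.0115
```

```bash
python3 pose.py .6568 -.1961 .138 -12.45 box
```

```text
t 22.02 [ 0.6554 -0.196   0.1575] shift [  1.4  -0.1 -19.5] turn [-0.      0.     -0.0001] q [-0.39  0.52  1.37  0.    1.26 -1.75] w 0.0115 F [-1.1  0.6 -0.1]
```

Emit:
apply_moves:
  plan: [0.5,0,-7,0,0,0,0,0,-7,0,0,0,0,0,-6,0,0,0,0,0,0,0,0,0]

```text
t: 22.52
eef_pos: [0.6559, -0.196, 0.1359]
orientation: [-1.564, 0.171, -0.17]
force: [-0.0, 0.4, -1.6]
gripper_width: 0.0112
```

```bash
python3 pose.py .6568 -.1961 .138 -12.45 box
```

```text
t 22.52 [ 0.6559 -0.196   0.1359] shift [ 0.9 -0.1  2.1] turn [-0.0001 -0.0003 -0.0001] q [-0.39  0.54  1.39  0.    1.22 -1.74] w 0.0112 F [-0.   0.4 -1.6]
```

Emit:
apply_moves:
  plan: [0,0,0,0,0,0,0,0,0,0,0,0,0,0,0,0,0,0,0,0,0,0,0,0]
  grip: 0.4

```text
t: 23.02
eef_pos: [0.6569, -0.1964, 0.1372]
orientation: [-1.565, 0.169, -0.172]
force: [0.1, 0.1, -0.2]
gripper_width: 0.0344
```

Emit:
apply_moves:
  plan: [0,0,15,0,0,0,0,0,25,0,0,0,0,0,35,0,0,0,0,0,20,0,0,0,0,0,0,0,0,0]
  grip: 0.4

```text
t: 23.65
eef_pos: [0.6574, -0.1966, 0.2396]
orientation: [-1.566, 0.166, -0.175]
force: [0.2, 0.2, 0.0]
gripper_width: 0.0342
```

```bash
python3 look.py w12 wrist; python3 look.py s12 scene; python3 look.py d12 side
python3 - <<'E'
from h import *
np.set_printoptions(precision=4,suppress=True)
d=np.load("pics/w12.npz");C=(d["K"],d["R"],d["t"]);im=cv2.imread("pics/w12.png");g=im.max(2)
t=np.array([.6363,-.1916]);th=np.radians(-12.45);c,s=np.cos(th),np.sin(th);A=np.array([[c,-s],[s,c]])
pr=lambda B,z:proj(C,np.c_[np.array(B)@A.T+t,np.full(len(B),z)])
p=pr([(-.079,0)],.179)[0];print("tab px",p)
x0,y0=int(p[0])-50,max(0,int(p[1])-40);r=(g[y0:y0+80,x0:x0+100]<60).astype(np.uint8);k,l,st,ce=cv2.connectedComponentsWithStats(r)
print([(st[i].tolist(),(ce[i]+[x0,y0]).round(1).tolist()) for i in range(1,k) if st[i,4]>40],x0,y0)
q=pr([(.051,.0095),(.051,-.0095),(-.011,-.0095),(-.011,.0095)],.15);print("slot",q.round(1).tolist())
b=cv2.resize(cv2.imread("pics/s12.png")[100:270,60:260],(400,300),interpolation=2);e=cv2.resize(cv2.imread("pics/d12.png")[110:240,220:370],(400,300),interpolation=2)
w=cv2.resize(im,(400,300),interpolation=2);sc=cv2.resize(cv2.imread("pics/s12.png"),(400,300),interpolation=2)
cv2.imwrite("pics/c12.png",np.vstack([np.hstack([w,sc]),np.hstack([b,e])]))
E
```

```text
23.65 [ 0.6574 -0.1966  0.2396] [-1.5656  0.1663 -0.1747] [-0.391  0.455  1.266  0.     1.415 -1.745] 0.0342 [0.2 0.2 0. ]
23.7 [ 0.6569 -0.1963  0.2385] [-1.5652  0.1674 -0.1736] [-0.391  0.456  1.268  0.     1.414 -1.745] 0.0344 [0.  0.5 0.5]
23.75 [ 0.6562 -0.1961  0.2371] [-1.5646  0.1691 -0.1719] [-0.391  0.457  1.269  0.     1.414 -1.745] 0.0345 [-0.8  0.7  0.1]
tab px [258.3823  76.9155]
[([29, 42, 43, 13, 367], [258.2, 85.3])] 208 36
slot [[267.0, 213.3], [248.9, 213.3], [248.4, 155.0], [267.8, 155.0]]
```

View pics/c12.png

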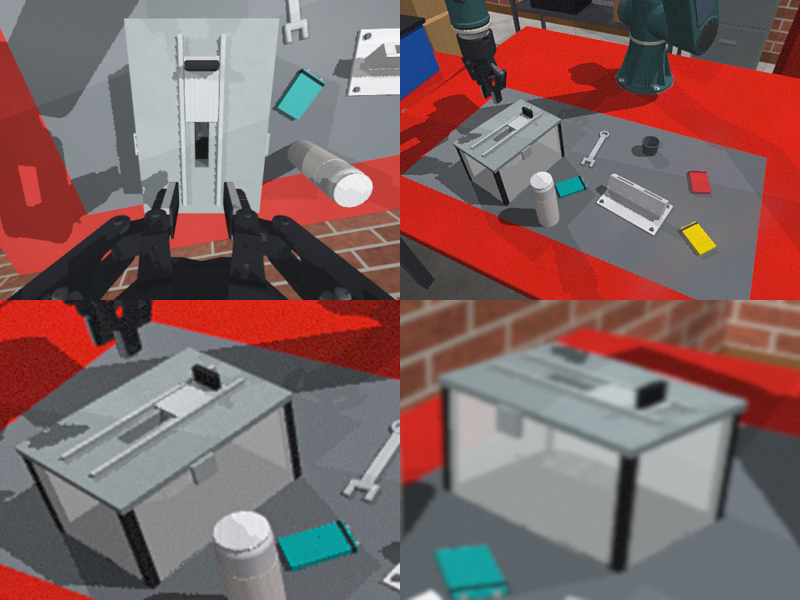

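Emit:
apply_moves:
  plan: [-42,9.4,0,0,0,0,-42,9.4,0,0,0,0,-42,9.4,0,0,0,0,0,0,0,0,0,0,0,0,0,0,0,0]
  grip: 0

```text
t: 24.42
eef_pos: [0.5229, -0.1653, 0.229]
orientation: [-1.561, 0.179, -0.162]
force: [0.5, 0.0, 0.2]
gripper_width: 0.0001
```

```bash
python3 pose.py .5308 -.1683 .137 -12.45 box
python3 - <<'E'
from h import *
t=np.array([.6363,-.1916]);th=np.radians(-12.45);c,s=np.cos(th),np.sin(th);A=np.array([[c,-s],[s,c]])
cor=np.array([(.051,.0095),(.051,-.0095),(-.011,-.0095),(-.011,.0095)])
for n in("w9","w12"):
    d=np.load(f"pics/{n}.npz");C=(d["K"],d["R"],d["t"]);q=proj(C,np.c_[cor@A.T+t,np.full(4,.15)])
    g=cv2.imread(f"pics/{n}.png",0);H=cv2.getPerspectiveTransform(q.astype(np.float32),np.float32([[13,1],[1,1],[1,31],[13,31]])*1)
    print(n);print(cv2.warpPerspective(g,H,(15,33))[::4,::2])
E
```

```text
t 24.43 [ 0.5229 -0.1653  0.229 ] shift [  7.9  -3.  -92. ] turn [-0.0046 -0.0101 -0.0001] q [-0.43  0.27  1.58 -0.    1.3  -1.79] w 0.0001 F [0.5 0.  0.2]
w9
[[183 183 182 183 183 182 181 181]
 [182 108 108 106  85  78  79 181]
 [181  40  26  25  27  25  42 182]
 [180  39  26  26  24  26  47 183]
 [177  40  24  24  24  25  54 182]
 [188  44  24  24  24  23  56 182]
 [187  83  77  77  77  77  86 193]
 [187  80  77  76  76  76  64 195]
 [219 216 218 214 215 215 214 219]]
w12
[[182 183 182 182 183 181 181 181]
 [177 105 107 106  81  77  90 181]
 [178  46  25  26  25  26  62 181]
 [178  36  26  24  23  25  54 182]
 [179  30  24  24  24  24  54 182]
 [191  54  70  38  25  24  44 183]
 [191  51  77  84  78  79  73 194]
 [191  56  70  70  78  78  56 194]
 [219 215 218 215 215 215 214 219]]
```

Emit:
apply_moves:
  plan: [5,-3,-20,-0.005,-0.01,0,0,0,-25,0,0,0,0,0,-20,0,0,0,0,0,0,0,0,0,0,0,0,0,0,0]

```text
t: 25.05
eef_pos: [0.5342, -0.1704, 0.1614]
orientation: [-1.565, 0.168, -0.173]
force: [1.2, -0.7, -1.1]
gripper_width: -0.0003
```

```bash
python3 pose.py .5308 -.1683 .137 -12.45 box
```

```text
t 25.05 [ 0.5342 -0.1704  0.1614] shift [ -3.4   2.1 -24.4] turn [ 0.0015  0.003  -0.0006] q [-0.43  0.34  1.65 -0.    1.14 -1.79] w -0.0003 F [ 1.2 -0.7 -1.1]
```

Emit:
apply_moves:
  plan: [-3.4,2,-6,0.001,0.003,0,0,0,-7,0,0,0,0,0,-6,0,0,0,0,0,0,0,0,0]

```text
t: 25.55
eef_pos: [0.532, -0.1688, 0.1428]
orientation: [-1.566, 0.168, -0.172]
force: [-0.8, -0.0, -0.5]
gripper_width: 0.0001
```

```bash
python3 pose.py .5308 -.1683 .137 -12.45 box; python3 look.py w13 wrist; python3 look.py s13 scene;  python3 - <<'E'
from h import *
# fingertip height above lid: dark gripper pixels near tip in scene vs projected candidates
o=env.observe();R=cv2.Rodrigues(np.array(o["orientation"]))[0];C=cam("scene");g=cv2.imread("pics/s13.png").max(2)
for y in range(-50,6,5):
    a=o["eef_pos"]+R@[0.0,y/1000,0.0];p=proj(C,a)[0];x,yy=p.round().astype(int);print(y,round(a[2],3),(x,yy),g[yy-1:yy+2,x-8:x+9:2][1].tolist())
E
```

```text
t 25.55 [ 0.532  -0.1688  0.1428] shift [-1.2  0.5 -5.8] turn [ 0.0017  0.0026 -0.0007] q [-0.43  0.36  1.68 -0.    1.1  -1.78] w 0.0001 F [-0.8 -0.  -0.5]
25.55 [ 0.532  -0.1688  0.1428] [-1.5655  0.1679 -0.1723] [-4.310e-01  3.610e-01  1.677e+00 -1.000e-03  1.101e+00 -1.785e+00] 0.0001 [-0.8 -0.  -0.5]
25.6 [ 0.5322 -0.1689  0.1431] [-1.5657  0.1675 -0.1727] [-0.431  0.361  1.676 -0.     1.101 -1.785] -0.0 [ 0.3  0.  -0.2]
-50 0.193 (np.int64(172), np.int64(127)) [84, 98, 101, 88, 37, 25, 34, 83, 83]
-45 0.188 (np.int64(172), np.int64(129)) [82, 97, 69, 89, 38, 23, 29, 70, 80]
-40 0.183 (np.int64(172), np.int64(131)) [125, 86, 56, 91, 39, 34, 38, 55, 80]
-35 0.178 (np.int64(173), np.int64(132)) [163, 100, 100, 76, 33, 48, 33, 84, 85]
-30 0.173 (np.int64(173), np.int64(134)) [176, 111, 76, 86, 26, 42, 76, 85, 87]
-25 0.168 (np.int64(173), np.int64(136)) [167, 143, 90, 86, 71, 104, 79, 82, 83]
-20 0.163 (np.int64(174), np.int64(138)) [95, 149, 178, 155, 176, 160, 124, 86, 79]
-15 0.158 (np.int64(174), np.int64(139)) [74, 101, 168, 174, 175, 163, 159, 120, 87]
-10 0.153 (np.int64(174), np.int64(141)) [34, 50, 97, 126, 168, 174, 166, 173, 168]
-5 0.148 (np.int64(174), np.int64(143)) [47, 23, 116, 160, 171, 172, 169, 172, 169]
0 0.143 (np.int64(175), np.int64(145)) [28, 52, 166, 156, 157, 157, 170, 147, 159]
5 0.138 (np.int64(175), np.int64(146)) [29, 48, 153, 153, 160, 167, 149, 121, 168]
```

Emit:
apply_moves:
  plan: [7.8,-1.5,-2,0,0,0,7.8,-1.7,0,0,0,0,7.8,-1.7,0,0,0,0,7.8,-1.7,0,0,0,0,7.8,-1.7,0,0,0,0]

```text
t: 26.28
eef_pos: [0.5737, -0.1779, 0.1416]
orientation: [-1.566, 0.168, -0.173]
force: [-2.0, 0.6, 1.3]
gripper_width: -0.0001
```

```bash
python3 pose.py .6148 -.1869 .1415 -12.45 box
```

```text
t 26.27 [ 0.5737 -0.1779  0.1416] shift [41.1 -9.  -0.1] turn [ 0.0021  0.0029 -0.0006] q [-0.42  0.42  1.58 -0.    1.14 -1.77] w -0.0001 F [-2.   0.6  1.3]
```

Pushing at ~2 N as expected. Continue to the stop.

Emit:
apply_moves:
  plan: [7.8,-1.7,0,0.001,0.002,0,7.8,-1.7,0,0,0,0,7.8,-1.7,0,0,0,0,7.8,-1.7,0,0,0,0]

```text
t: 26.78
eef_pos: [0.6072, -0.1852, 0.1416]
orientation: [-1.565, 0.169, -0.171]
force: [-1.6, -0.2, 1.2]
gripper_width: 0.0001
```

Emit:
apply_moves:
  plan: [4,-0.9,0,0,0,0,3,-0.7,0,0,0,0]

```text
t: 27.02
eef_pos: [0.6151, -0.1869, 0.1415]
orientation: [-1.565, 0.169, -0.171]
force: [-1.1, 0.6, 1.0]
gripper_width: 0.0001
```

```bash
python3 pose.py .6148 -.1869 .1415 -12.45 box
```

```text
t 27.02 [ 0.6151 -0.1869  0.1415] shift [-0.3  0.   0. ] turn [ 0.001   0.0008 -0.0008] q [-0.4   0.48  1.48 -0.    1.18 -1.76] w 0.0001 F [-1.1  0.6  1. ]
```

Not at the stop yet; continue in small steps until the force rises.

Emit:
apply_moves:
  plan: [2,-0.45,0,0,0,0,1.5,-0.3,0,0,0,0]

```text
t: 27.28
eef_pos: [0.6152, -0.1869, 0.1412]
orientation: [-1.564, 0.175, -0.165]
force: [-4.7, 0.7, 4.6]
gripper_width: -0.0001
```

Emit:
apply_moves:
  plan: [1.5,-0.3,0,0,0,0,1.5,-0.3,0,0,0,0]

```text
t: 27.52
eef_pos: [0.615, -0.1868, 0.1412]
orientation: [-1.564, 0.179, -0.16]
force: [-5.6, 0.0, 4.0]
gripper_width: 0.0001
```

Emit:
apply_moves:
  plan: [1.5,-0.3,0,0,0,0,1.5,-0.3,0,0,0,0]

```text
t: 27.78
eef_pos: [0.6148, -0.1868, 0.1413]
orientation: [-1.563, 0.183, -0.156]
force: [-4.4, 0.4, 3.7]
gripper_width: 0.0003
```

Emit:
apply_moves:
  plan: [-6,1.3,0,0,0,0,-15,3.2,0,0,0,0,0,0,30,0,0,0,0,0,40,0,0,0,0,0,30,0,0,0,0,0,0,0,0,0]

```text
t: 28.52
eef_pos: [0.5893, -0.181, 0.243]
orientation: [-1.563, 0.183, -0.156]
force: [0.2, -0.2, -1.2]
gripper_width: 0.0
```

```bash
python3 look.py w14 wrist; python3 look.py s14 scene; python3 look.py d14 side
python3 - <<'E'
from h import *
np.set_printoptions(precision=4,suppress=True)
t=np.array([.6363,-.1916]);th=np.radians(-12.45);c,s=np.cos(th),np.sin(th);A=np.array([[c,-s],[s,c]])
d=np.load("pics/s14.npz");C=(d["K"],d["R"],d["t"]);im=cv2.imread("pics/s14.png")
def dark(im,x,y,w=22):
    r=(im.max(2)[y-w:y+w,x-w:x+w]<60).astype(np.uint8);k,l,st,ce=cv2.connectedComponentsWithStats(r)
    return [(int(st[i,4]),(ce[i]+[x-w,y-w]).round(1).tolist()) for i in range(1,k) if st[i,4]>25]
for n in("s12","s14"):
    i=cv2.imread(f"pics/{n}.png")
    for bx in(-.074,-.006):
        p=proj(C,np.r_[A@[bx,0]+t,.167])[0];x,y=p.round().astype(int);print(n,"tab expected",bx,p.round(1),dark(i,x,y))
# dark opening left in the slot region, and bystander changes vs start
a=cv2.imread("pics/scene0.png");D=(cv2.absdiff(a,im).max(2)>60).astype(np.uint8);k,l,st,ce=cv2.connectedComponentsWithStats(D);print("scene changes",[st[i].tolist() for i in range(1,k) if st[i,4]>25])
d=np.load("pics/w14.npz");C=(d["K"],d["R"],d["t"]);g=cv2.imread("pics/w14.png").max(2)
for bx in(-.006,): p=proj(C,np.r_[A@[bx,0]+t,.179])[0];x,y=p.round().astype(int);print("wrist tab",p.round(1),dark(cv2.imread("pics/w14.png"),x,min(y,355)))
E
```

```text
28.525 [ 0.5893 -0.181   0.243 ] [-1.5626  0.1834 -0.1563] [-0.407  0.362  1.406 -0.004  1.39  -1.761] 0.0 [ 0.2 -0.2 -1.2]
28.575 [ 0.5884 -0.1805  0.2414] [-1.5617  0.1855 -0.1541] [-0.407  0.363  1.408 -0.004  1.39  -1.761] -0.0001 [-0.1 -0.2 -0.9]
28.625 [ 0.5877 -0.1802  0.2401] [-1.561   0.1874 -0.1523] [-0.407  0.365  1.41  -0.004  1.39  -1.761] 0.0003 [0.2 0.2 0. ]
s12 tab expected -0.074 [163.2 143.5] [(121, [162.9, 143.6])]
s12 tab expected -0.006 [140.3 159.4] [(46, [159.1, 141.6])]
s14 tab expected -0.074 [163.2 143.5] [(47, [143.1, 161.3])]
s14 tab expected -0.006 [140.3 159.4] [(122, [139.5, 159.7])]
scene changes [[95, 0, 46, 24, 577], [138, 10, 8, 10, 41], [302, 12, 16, 8, 37], [104, 21, 60, 92, 2867], [365, 26, 13, 15, 92], [289, 42, 10, 9, 30], [329, 43, 14, 11, 43], [364, 42, 12, 8, 36], [360, 60, 14, 9, 75], [249, 70, 39, 18, 400], [216, 80, 30, 9, 52], [151, 90, 179, 74, 3463], [0, 114, 111, 97, 4263], [152, 136, 19, 16, 161], [129, 148, 25, 20, 175], [100, 151, 23, 15, 120], [113, 165, 29, 17, 197], [367, 172, 41, 12, 220], [284, 209, 22, 13, 62], [273, 222, 27, 14, 68], [303, 237, 33, 17, 68]]
wrist tab [257.3 237.6] [(688, [254.6, 239.4]), (35, [275.0, 257.0])]
```

```bash
python3 -c "
from workcell import env
print(env.job_done())"
```

```text
the job is handed in; nothing more can be done
None
```

I posted both cells through the slot and then slid the shutter shut. I handed the job in at about 28.6 s of the 72 s allowed, with the arm clear of everything.

**First grasp:** my first close missed. The wrist camera showed the fingertips about 30 mm further back along the tool than the interface text gives. I allowed for this, and both cells were then gripped at about 11.5 mm opening, against a 12 mm case.

**Checks that agreed:**
- **Release:** the tool force along z went from about −1.2 N to 0 each time I let a cell go.
- **Slot:** it looked empty from above after both posts.
- **Rack:** both pockets were empty in the last picture I viewed, and no cell lay anywhere outside the box.
- **Shutter:** the tab stopped at the worked-out shut position. The push force rose there from about 2 N to 5 N. In the scene camera its centre was within 1 px of the expected spot.
- **Bystanders:** the wrench, can and cup were in place in the last picture I viewed, taken before I shut the shutter. Comparing the start and end scene images, I saw no change that I put down to them moving, only the rack and arm shadows.

**Not confirmed or borderline:**
- **Cells in the box:** I could not see the cells through the hazy walls, so that they are inside rests on the checks above.
- **Fixed cameras:** they placed the box up to 12 mm away from the wrist camera's measurement. I used the wrist camera, and the predicted slot edges matched its picture to within about 0.5 mm.
- **Joint 4:** it read −0.96 rad, which is its limit to the two decimals printed, while I gripped the second cell.

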